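# Leaf forward through the canvas bin

### The job

The smallest canvas is wanted next, but it stands behind two larger ones in the canvas bin. With pushes of the fingertips, tip the large canvas forward so that it leans on the low front of the bin, and after it the medium canvas, one at a time, as you would leaf through a bin; leave the smallest leaning on the sloping backrest. Push gently, do not grip a canvas or lift it off the floor of the bin, and leave the paint bottle, jar and tub where they stand.

Things in the scene. Friction and masses are not known exactly. Their poses are not given: they have to be found in the camera images.
- bin: The canvas bin: an open plywood box fixed to the table, low front towards the robot, turned up to 0.6 rad. Origin on the table, under it; x from front to back, y along its width, z up. Floor top at z = 10 mm. Inner faces: front x = -85 mm, rear x = +75 mm, sides y = -118 and +118 mm; walls 9 mm thick, tops at z = 120 mm, the middle 116 mm of the front scooped down to z = 65 mm.
- backrest_foot (a point): Where the backrest board meets the bin's floor, mid-width (x = 11, y = 0, z = 10 mm in the bin). The board slopes back 15 degrees from here, up to z = 140 mm. The three canvases stand loose on the bin's floor and lean back on it, touching one another: large in front, then medium, then small.
- front_edge (a point): Middle of the front wall's top line, inner side (x = -85, y = 0, z = 120 mm in the bin); the wall itself reaches this height only beside the scoop. A canvas tipped forward turns on its lower front edge and, some 5 degrees past upright, falls on by itself to lean here, or on the canvas before it, 20 to 25 degrees forward.
- canvas_large: The tall canvas in front: 180 mm wide (y), 240 high (z), 18 thick (x), about 0.2 kg; white face at -x, an open frame of wooden bars 38 mm wide at +x. Origin: centre of its underside; z runs up it, x from face to back. It starts leaning back 15 degrees (its top towards the bin's +x). Its top edge stands about 35 mm above the medium one's: room for fingertips behind it.
- canvas_medium: The middle canvas, 200 mm wide, 200 mm high, 18 mm thick, about 0.17 kg, built and framed like the large one, leaning directly behind it, its upper edge about 45 mm above the small one's.
- canvas_small: The smallest canvas, 150 mm wide, 150 mm high, 18 mm thick, about 0.11 kg, framed like the others, leaning on the backrest; it stays there.
- paint_bottle: Bystander: closed paint bottle, 62 mm across, 175 mm high, beside the bin. Origin: centre of its underside.
- paint_jar: Bystander: closed paint jar, 72 mm across, 85 mm high, beside the bin. Origin: centre of its underside.
- mixing_tub: Bystander: open mixing tub, 80 mm across, 75 mm high, beside the bin. Origin: centre of its underside.

How it is judged:
By the outcome, as a careful person would: the job done as asked, in the order asked, and still so for the second after the job is handed in, with the robot touching nothing.
It also fails if it takes over 51 s, if anything falls off the work surface, if the arm or the gripper's body presses on something with over 40 N, if the wrist force passes 120 N, or if a joint passes its speed limit or range.

### The arm

A 6-joint arm with a two-finger parallel gripper is mounted at the origin on the work surface. World frame = base frame: x ahead of the robot, y to its left, z up, the work surface at z = 0. Lengths are in m, angles in rad, forces in N, time in s.
With the tool pointing down it reaches from about 0.35 to 0.775 m from the base axis. Payload 5.5 kg.
Tool frame: the origin (TCP) lies where the fingers leave the gripper's body, on its centre line; the fingertips stand 73 mm ahead of it and the grasp point (between the pads) lies 54 mm ahead of it; z points along the fingers, y is the direction in which the jaws open and shut (so a half turn about z gives the same grasp; the last joint's range is limited). The gripper opens to 85 mm and grips with 20 to 120 N. Pads are 22 mm wide; open, the fingers measure 114 mm over their backs; the gripper's body (76 mm by 85 mm) begins 54 mm behind the grasp point. The pads swing forward as they close: fully open they stand 13 mm farther back than shut.
Start: joints at [1.066, 0.313, 0.046, 1.304, 0, 1.431], TCP at [0.205, 0.537, 0.304] pointing down, gripper open.
Joint ranges: [-2.76, 2.76], [-0.86, 1.69], [-1.03, 1.26], [-2.2, 2.34], [-1.47, 1.5], [-3.14, 3.14]. Speed limits (rad/s): [2.57, 2.57, 3.14, 3.14, 3.14, 3.14].

### API

Orientations are given as a unit quaternion [w, x, y, z].
In Python, from workcell import env, read_camera, job, cut_out gives the robot as it stands.
- The arm moves only by the tool servo_tool, never from a script. Its argument "deltas" is a list of rows, each an object of numbers: "dx", "dy", "dz": the shift along the world's x, y, z in mm; "rx", "ry", "rz": the turn, a rotation vector about the world's x, y, z in rad; "fingers": the closure, from -1 (fully open) to 1 (shut). A call has 1 to 8 rows; each row shifts and turns the commanded pose from where the row before left it; what a row does not reach is not made up. A row lasts 1/10 s, in which the tool goes at most 50 mm and 8.59 degrees, less where a joint would pass 70% of its speed; a pose out of reach is approached as far as the arm can. A call is refused whole if a number of a shift passes 50 or a number of a turn 0.15, either way. A call with a gripper value outside its range is refused whole. The fingers move at their own pace and stop on an object; "newtons" is the grip in N (left out, the last holds). Time passes only in rows, so rows that do not move let the fingers close. It gives the time, the measured TCP pose, the force and the opening at its end, in the units of the state.
- env.get_state(): the state, without advancing time (a new reading comes with each control period).
- read_camera(name): name is "scene" or "top" or "wrist"; returns a dict with "img" (420x560x3 uint8, red, green, blue), "intrinsics" (3x3 intrinsics, pixels), "extrinsics" (4x4, takes a point from camera to world coordinates); the wrist camera has in their place "hand_eye" (4x4, takes a point from camera to tool coordinates, whose origin is the TCP and whose axes are the flange's). Camera axes: x right, y down, z forward; pixel columns grow to the right and rows downward; lengths in m; the calibration is good to about 2 mm. A picture is of the moment at which its call begins: read the wrist's pose just before it. There is no depth.
- job.hand_in(): hands the job in, once; it reports no verdict.
Trained networks look in the newest picture that a camera, given by its name, has taken for a name from the list of things; names that differ only in an ending like _2 or _b are one class to them, and where a whole thing is asked for, a point or a joint stands for the part that bears it (a point fixed in the world has none). Each returns a list of dicts, best first, with "confidence" (0 to 1); they miss things now and then, are a little off and sometimes report something else, mostly with a low value. They report only what shows in the picture. A call takes as long as a camera call.
- cut_out(target, camera): "region" (420x560 bool, what is visible of it) and "extent" ([left, top, right, bottom] in pixels, round what is visible of it).
The state is a dict: "clock": time; "joint_pos": joint angles; "qvel": joint speeds; "tau": joint torques, N m; "tcp_pos": TCP position; "orientation": TCP orientation; "wrist_force": force on the tool from outside, world axes, zero at the start; "ft_torque": the same for the moment, N m; "finger_gap": finger opening in m.
Only numpy, scipy, OpenCV 4.12 (cv2) and the standard library are available. Lean on these libraries where they do the work, as an engineer would, in place of code of your own. Each camera call takes 0.05 s, during which the arm holds its last target. There are 200 camera calls.

## Working session

There is one attempt and no reset: what is moved stays moved. The work goes in short steps, Python scripts to look and compute and a tool call to move; the robot and the scene stay as the last step left them, time stands still between calls to the robot, and variables do not carry over. Pictures are saved under pics/ and viewed, about 8 in all and at most 12, crops included, and the job is handed in when it is done.

Besides the shell and the picture viewer there is one more tool, called after ">>>" as a command line: name --argument value ..., lists and objects as JSON in quotes. servo_tool: Moves the arm, as the interface text tells. Its arguments: {"type":"object","properties":{"deltas":{"type":"array"},"newtons":{"type":"number"}},"required":["deltas"]}

```bash
ls; mkdir -p pics
python3 - <<'E'
from workcell import env, read_camera, job, cut_out
import cv2,numpy as np
s=env.get_state();print(s)
ims=[]
for c in("scene","top"):
    r=read_camera(c);print(c,r["intrinsics"].round(1).tolist(),r["extrinsics"].round(4).tolist())
    cv2.imwrite(f"pics/{c}0.png",r["img"][...,::-1]);np.savez(f"{c}.npz",K=r["intrinsics"],E=r["extrinsics"])
    for t in("bin","canvas_large","canvas_medium","canvas_small","paint_bottle","paint_jar","mixing_tub"):
        for d in cut_out(t,c)[:1]:
            m=d["region"].astype(np.uint8);q=cv2.minAreaRect(cv2.findNonZero(m))
            print(t,round(d["confidence"],2),d["extent"],cv2.boxPoints(q).round().tolist())
E
```

```text
pics
{'clock': 0.0, 'joint_pos': array([1.06643973e+00, 3.14024661e-01, 4.49837212e-02, 1.30356891e+00,
       3.45183209e-05, 1.43119097e+00]), 'qvel': array([ 2.82768071e-04, -1.31369766e-04,  8.14057976e-05, -1.38996851e-03,
        3.18007306e-03, -3.30868631e-04]), 'tau': array([-1.17487096e-03, -4.80625105e+01,  2.98533475e+01,  1.93056866e-02,
       -2.20772808e-04,  2.29602057e-05]), 'tcp_pos': array([0.20493919, 0.53684893, 0.30299687]), 'orientation': array([-3.03314045e-04,  1.81366246e-01,  9.83415203e-01, -8.54703176e-04]), 'wrist_force': array([0.15842357, 0.55175585, 0.79324711]), 'ft_torque': array([-0.0450484 ,  0.01170266, -0.03356193]), 'finger_gap': 0.08547747420595009}
scene [[448.9, 0.0, 277.1], [0.0, 448.9, 213.2], [0.0, 0.0, 1.0]] [[-0.9878, 0.1333, -0.08, 0.6433], [0.1544, 0.7811, -0.605, 0.5291], [-0.0182, -0.61, -0.7922, 0.7631], [0.0, 0.0, 0.0, 1.0]]
bin 0.79 [217.4, 116.5, 342.7, 259.8] [[209.0, 130.0], [306.0, 99.0], [349.0, 231.0], [253.0, 262.0]]
canvas_large 0.93 [241.7, 90.7, 297.4, 208.6] [[238.0, 93.0], [248.0, 89.0], [298.0, 205.0], [288.0, 209.0
[... 706 characters left out ...]
, -0.9841, 0.8571], [0.0, 0.0, 0.0, 1.0]]
bin 0.86 [271.7, 155.4, 416.5, 262.5] [[269.0, 167.0], [404.0, 151.0], [416.0, 244.0], [280.0, 261.0]]
canvas_large 0.76 [286.8, 160.4, 403.5, 235.2] [[283.0, 173.0], [402.0, 159.0], [409.0, 222.0], [290.0, 236.0]]
canvas_medium 0.55 [274.1, 153.8, 416.6, 261.8] [[269.0, 167.0], [403.0, 150.0], [415.0, 245.0], [281.0, 262.0]]
paint_bottle 0.81 [231.2, 191.5, 263.4, 230.7] [[224.0, 210.0], [246.0, 187.0], [272.0, 213.0], [249.0, 235.0]]
paint_jar 0.83 [422.2, 208.4, 467.9, 247.5] [[418.0, 213.0], [465.0, 208.0], [469.0, 243.0], [422.0, 248.0]]
mixing_tub 0.61 [408.4, 150.1, 454.0, 194.6] [[400.0, 162.0], [445.0, 147.0], [457.0, 183.0], [412.0, 198.0]]
```

View pics/scene0.png

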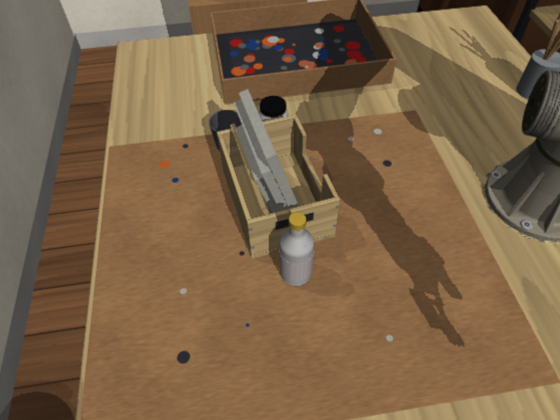

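View pics/top0.png

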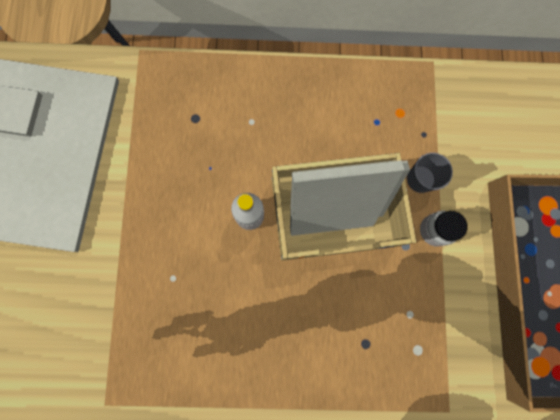

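The pictures show the bin in the middle, at about (345,207) in the top view. Its front faces the robot (bottom of the top view, right of the scene view). The canvases lean away from the robot, the bottle stands on the bin's +y side, and the jar and tub on its -y side. I'll zoom in to get corners.

Run:
```python
import cv2,numpy as np
a=cv2.imread("pics/top0.png")[145:270,262:422];b=cv2.imread("pics/scene0.png")[85:265,205:350]
cv2.imwrite("pics/topc.png",cv2.resize(a,None,fx=4.5,fy=4.5,interpolation=2))
cv2.imwrite("pics/scenec.png",cv2.resize(b,None,fx=3.3,fy=3.3,interpolation=2))
```

```text
(no output)
```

View pics/topc.png

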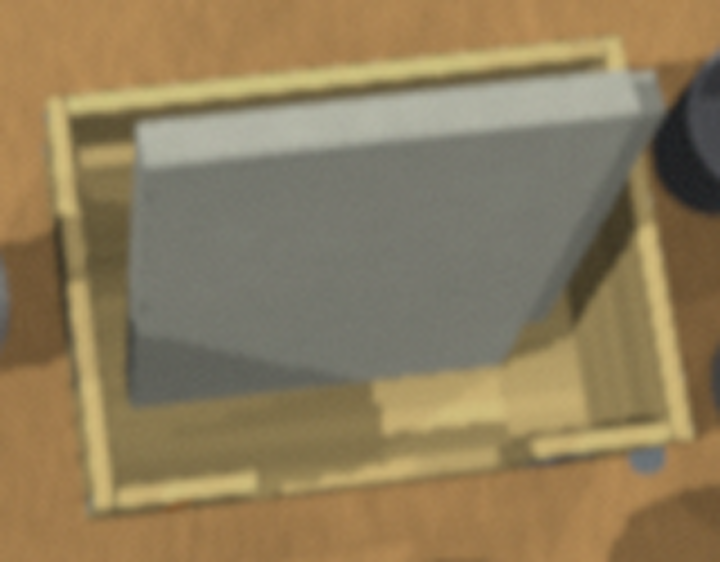

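View pics/scenec.png

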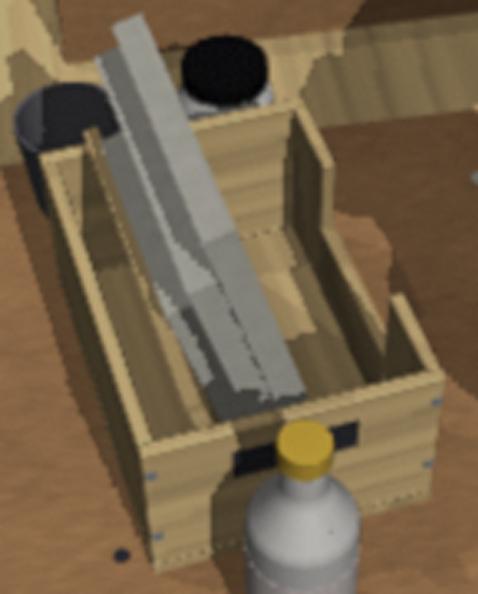

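```bash
cat > h.py <<'E'
import numpy as np
C={c:(lambda f:(f["K"],f["E"]))(np.load(c+".npz")) for c in("scene","top")}
def proj(c,P):
    K,E=C[c];p=(np.atleast_2d(P)-E[:3,3])@E[:3,:3]@K.T;return p[:,:2]/p[:,2:]
def b2w(q,P):
    c,s=np.cos(q[2]),np.sin(q[2]);return np.atleast_2d(P)@np.array([[c,s,0],[-s,c,0],[0,0,1]])+[q[0],q[1],0]
E
python3 - <<'E'
from h import *
from scipy.optimize import least_squares as ls
P=np.array([[84,127,120],[84,-127,120],[-94,-127,120],[-94,127,120]])/1e3
T=np.array([[50,100],[618,40],[692,437],[93,515]])/4.5+[262,145]
S=np.array([[148,447],[45,155],[298,100],[440,372]])/3.3+[205,85]
f=lambda q:np.r_[(proj("top",b2w(q,P))-T).ravel(),(proj("scene",b2w(q,P))-S).ravel()]
r=ls(f,[.5,0,0],loss="soft_l1");q=r.x;print(q.round(4),f(q).round(1));np.save("bin.npy",q)
# canvas large: base x,y in bin, yaw, lean
def cv(p,L,w=180,h=240,t=18):
    # local points x,y,z about base centre, lean a about y
    a=p[3];L=np.array(L)/1e3;X=L[:,0]*np.cos(a)+L[:,2]*np.sin(a);Z=-L[:,0]*np.sin(a)+L[:,2]*np.cos(a)
    c,s=np.cos(p[2]),np.sin(p[2]);return b2w(q,np.c_[p[0]+c*X-s*L[:,1],p[1]+s*X+c*L[:,1],.010+.009*np.sin(a)+Z])
L=[[-9,90,240],[-9,-90,240],[9,90,240],[9,-90,240],[-9,90,0],[-9,-90,0]]
T=np.array([[140,165],[640,118],[137,125],[635,75],[130,403],[505,360]])/4.5+[262,145]
g=lambda p:(proj("top",cv(p,L))-T).ravel()
r=ls(g,[-.04,0,0,.26],loss="soft_l1");print(r.x.round(4),g(r.x).round(1))
w=cv(r.x,L+[[9,0,240],[9,0,225],[9,0,205]]);print(w.round(4))
for n in([84,0,140],[-85,0,120]):print(b2w(q,np.array(n)/1e3).round(4))
E
```

```text
[ 0.5688 -0.0894  0.1506] [-1.9  0.1  0.4 -1.   0.4  0.9 -0.   0.1 -1.9  1.5 -2.2 -1.7  0.7 -2.8
  2.4 -0. ]
[-0.0316  0.0094 -0.0118  0.2504] [ 1.1  0.7  0.7 -0.2  0.3 -0.3 -0.9 -0.3 -0.5 -0.2 -1.4  0.4]
[[ 0.5739  0.0113  0.247 ]
 [ 0.5988 -0.1669  0.247 ]
 [ 0.5912  0.0137  0.2425]
 [ 0.6161 -0.1645  0.2425]
 [ 0.515   0.0031  0.0145]
 [ 0.5399 -0.1752  0.0145]
 [ 0.6036 -0.0754  0.2425]
 [ 0.6    -0.0759  0.228 ]
 [ 0.595  -0.0766  0.2086]]
[[ 0.6518 -0.0768  0.14  ]]
[[ 0.4848 -0.1021  0.12  ]]
```

>>> servo_tool --deltas '[{"dx": 26,"dy": -37,"dz": 10,"rz": 0.032,"fingers": -1},{"dx": 26,"dy": -37,"dz": 10,"rz": 0.032},{"dx": 26,"dy": -37,"dz": 10,"rz": 0.032},{"dx": 26,"dy": -37,"dz": 10,"rz": 0.032},{"dx": 26,"dy": -37,"dz": 10,"rz": 0.032},{"dx": 26,"dy": -37,"dz": 10,"rz": 0.032},{"dx": 26,"dy": -37,"dz": 5,"rz": 0.032},{"dx": 26,"dy": -37,"rz": 0.032}]'

```text
invalid input at $.deltas[0]: expected keys dx, dy, dz, rx, ry, rz, fingers
```

>>> servo_tool --deltas '[{"dx": 26,"dy": -37,"rz": 0.032},{"dx": 26,"dy": -37,"rz": 0.032},{"dx": 26,"dy": -37,"rz": 0.032},{"dx": 26,"dy": -37,"rz": 0.032},{"dx": 26,"dy": -37,"rz": 0.032},{"dx": 26,"dy": -37,"rz": 0.032},{"dx": 26,"dy": -37,"rz": 0.032},{"dx": 26,"dy": -37,"rz": 0.032}]'

```text
invalid input at $.deltas[0]: expected keys dx, dy, dz, rx, ry, rz, fingers
```

All keys are needed in every row.

>>> servo_tool --deltas '[{"dx": 26,"dy": -37,"dz": 10,"rx": 0,"ry": 0,"rz": 0.032,"fingers": -1},{"dx": 26,"dy": -37,"dz": 10,"rx": 0,"ry": 0,"rz": 0.032,"fingers": -1},{"dx": 26,"dy": -37,"dz": 10,"rx": 0,"ry": 0,"rz": 0.032,"fingers": -1},{"dx": 26,"dy": -37,"dz": 10,"rx": 0,"ry": 0,"rz": 0.032,"fingers": -1},{"dx": 26,"dy": -37,"dz": 10,"rx": 0,"ry": 0,"rz": 0.032,"fingers": -1},{"dx": 26,"dy": -37,"dz": 10,"rx": 0,"ry": 0,"rz": 0.032,"fingers": -1},{"dx": 26,"dy": -37,"dz": 5,"rx": 0,"ry": 0,"rz": 0.032,"fingers": -1},{"dx": 26,"dy": -37,"dz": 0,"rx": 0,"ry": 0,"rz": 0.032,"fingers": -1}]'

```text
clock: 1.6
tcp_pos: [0.4142, 0.2397, 0.3702]
orientation: [0.001, 0.054, 0.999, 0.001]
wrist_force: [1.4, -0.1, 0.6]
finger_gap: 0.0854
```

>>> servo_tool --deltas '[{"dx": 26,"dy": -37,"dz": 0,"rx": 0,"ry": 0,"rz": 0.032,"fingers": -1},{"dx": 26,"dy": -37,"dz": 0,"rx": 0,"ry": 0,"rz": 0.032,"fingers": -1},{"dx": 26,"dy": -37,"dz": 0,"rx": 0,"ry": 0,"rz": 0.032,"fingers": -1},{"dx": 26,"dy": -37,"dz": 0,"rx": 0,"ry": 0,"rz": 0.032,"fingers": -1},{"dx": 26,"dy": -37,"dz": 0,"rx": 0,"ry": 0,"rz": 0.032,"fingers": -1},{"dx": 26,"dy": -37,"dz": 0,"rx": 0,"ry": 0,"rz": 0.032,"fingers": -1},{"dx": 26,"dy": -37,"dz": 0,"rx": 0,"ry": 0,"rz": 0.032,"fingers": -1},{"dx": 26,"dy": -37,"dz": 0,"rx": 0,"ry": 0,"rz": 0.032,"fingers": -1}]'

```text
clock: 2.4
tcp_pos: [0.622, -0.0565, 0.369]
orientation: [0.0, -0.074, 0.997, 0.0]
wrist_force: [1.0, 0.4, 0.8]
finger_gap: 0.0853
```

```bash
cat >> h.py <<'E'
from scipy.spatial.transform import Rotation as R
def wproj(w,s,P):
    H=w["hand_eye"];q=s["orientation"];Rt=R.from_quat([q[1],q[2],q[3],q[0]]).as_matrix()
    t=(np.atleast_2d(P)-s["tcp_pos"])@Rt;p=(t-H[:3,3])@H[:3,:3]@w["intrinsics"].T;return p[:,:2]/p[:,2:]
E
python3 - <<'E'
from h import *;import cv2
from workcell import env,read_camera
s=env.get_state();w=read_camera("wrist");im=w["img"][...,::-1].copy()
P=np.array([[ 0.5739,0.0113,0.247],[0.5988,-0.1669,0.247],[0.6161,-0.1645,0.2425],[0.5912,0.0137,0.2425]])
px=wproj(w,s,P);print(px.round(),s["joint_pos"].round(2))
for p in px: cv2.circle(im,tuple(int(v) for v in p),4,(0,0,255),-1)
b=read_camera("scene")["img"][...,::-1][40:280,140:420]
cv2.imwrite("pics/w1.png",np.hstack([im[:,:,:],cv2.resize(b,(240,206))]) if 0 else im);cv2.imwrite("pics/s1.png",cv2.resize(b,None,fx=2,fy=2))
E
```

```text
[[393. 175.]
 [127. 172.]
 [134. 195.]
 [387. 197.]] [-0.22  0.41  0.34  1.5   0.   -0.37]
```

View pics/w1.png

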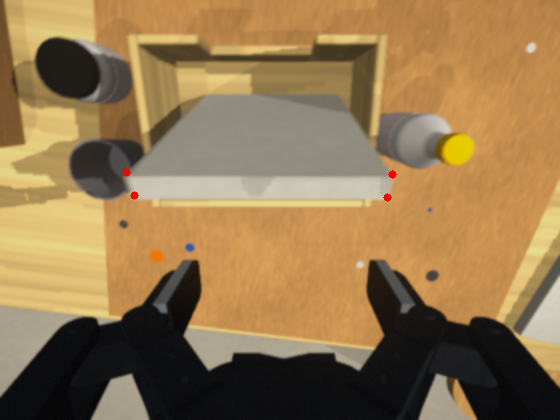

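The wrist view matches the estimate: projected corners lie within a few pixels of the canvas top edge (rows 176 to 199, columns 135 to 390). I'm now moving behind it and down.

>>> servo_tool --deltas '[{"dx": 6,"dy": -8,"dz": 0,"rx": 0,"ry": 0,"rz": -0.003,"fingers": -1},{"dx": 5,"dy": -7,"dz": 0,"rx": 0,"ry": 0,"rz": -0.003,"fingers": -1},{"dx": 0,"dy": 0,"dz": -25,"rx": 0,"ry": 0,"rz": 0,"fingers": -1},{"dx": 0,"dy": 0,"dz": -25,"rx": 0,"ry": 0,"rz": 0,"fingers": -1},{"dx": 0,"dy": 0,"dz": -20,"rx": 0,"ry": 0,"rz": 0,"fingers": -1},{"dx": 0,"dy": 0,"dz": -10,"rx": 0,"ry": 0,"rz": 0,"fingers": -1},{"dx": 0,"dy": 0,"dz": 0,"rx": 0,"ry": 0,"rz": 0,"fingers": -1}]'

```text
clock: 3.2
tcp_pos: [0.6314, -0.069, 0.2879]
orientation: [-0.001, -0.071, 0.997, 0.0]
wrist_force: [0.2, 0.4, 0.3]
finger_gap: 0.0853
```

```bash
cat > sc.py <<'E'
import sys,cv2,numpy as np
from h import *
from workcell import env,read_camera
n=sys.argv[1];s=env.get_state();im=read_camera("scene")["img"][...,::-1][30:270,150:400].copy()
a=cv2.resize(im,None,fx=2.4,fy=2.4,interpolation=2)
q=s["orientation"];Rt=R.from_quat([q[1],q[2],q[3],q[0]]).as_matrix()
for d,col in((.060,(0,0,255)),(.073,(0,255,0))):
    p=(proj("scene",s["tcp_pos"]+Rt@[0,.05,d])[0]-[150,30])*2.4;cv2.circle(a,tuple(p.astype(int).tolist()),2,col,-1)
cv2.imwrite(f"pics/{n}.png",a);print(s["tcp_pos"].round(4),s["wrist_force"].round(1))
E
python3 sc.py s2
```

```text
[ 0.6314 -0.069   0.2879] [0.2 0.4 0.3]
```

View pics/s2.png

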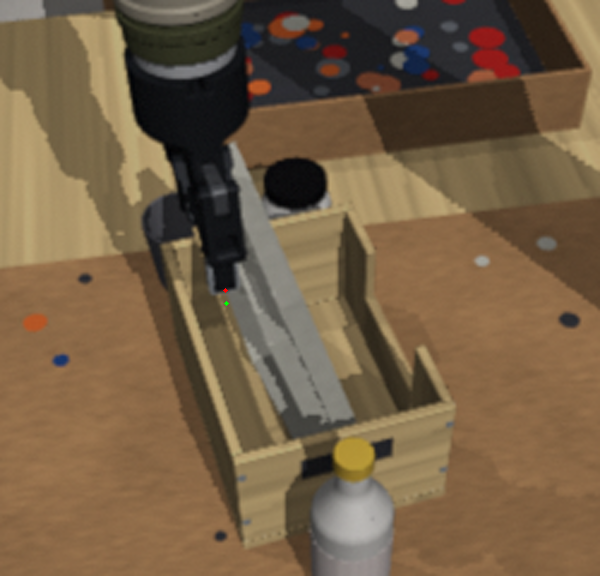

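The fingers' tips match 60 mm (red dot), at z ≈ 228 mm, behind the large canvas. I'm lowering 8 mm and pushing gently toward the front.

>>> servo_tool --deltas '[{"dx": 0,"dy": 0,"dz": -8,"rx": 0,"ry": 0,"rz": 0,"fingers": -1},{"dx": -7,"dy": -1,"dz": 0,"rx": 0,"ry": 0,"rz": 0,"fingers": -1},{"dx": -6,"dy": -1,"dz": 0,"rx": 0,"ry": 0,"rz": 0,"fingers": -1},{"dx": -6,"dy": -1,"dz": 0,"rx": 0,"ry": 0,"rz": 0,"fingers": -1},{"dx": -6,"dy": -1,"dz": 0,"rx": 0,"ry": 0,"rz": 0,"fingers": -1},{"dx": -6,"dy": -1,"dz": 0,"rx": 0,"ry": 0,"rz": 0,"fingers": -1},{"dx": -6,"dy": -1,"dz": 0,"rx": 0,"ry": 0,"rz": 0,"fingers": -1},{"dx": -6,"dy": -1,"dz": 0,"rx": 0,"ry": 0,"rz": 0,"fingers": -1}]'

```text
clock: 4.05
tcp_pos: [0.5886, -0.0769, 0.2811]
orientation: [0.0, -0.07, 0.998, 0.0]
wrist_force: [-0.0, 0.2, -0.1]
finger_gap: 0.0855
```

>>> servo_tool --deltas '[{"dx": -6,"dy": -1,"dz": 0,"rx": 0,"ry": 0,"rz": 0,"fingers": -1},{"dx": -6,"dy": -1,"dz": 0,"rx": 0,"ry": 0,"rz": 0,"fingers": -1},{"dx": -6,"dy": -1,"dz": 0,"rx": 0,"ry": 0,"rz": 0,"fingers": -1},{"dx": -6,"dy": -1,"dz": 0,"rx": 0,"ry": 0,"rz": 0,"fingers": -1},{"dx": -6,"dy": -1,"dz": 0,"rx": 0,"ry": 0,"rz": 0,"fingers": -1}]'

```text
clock: 4.55
tcp_pos: [0.5586, -0.0819, 0.2809]
orientation: [-0.0, -0.071, 0.998, 0.0]
wrist_force: [0.3, -1.3, 0.9]
finger_gap: 0.0854
```

```bash
python3 sc.py s3
```

```text
[ 0.5586 -0.0819  0.2809] [ 0.3 -1.3  0.9]
```

View pics/s3.png

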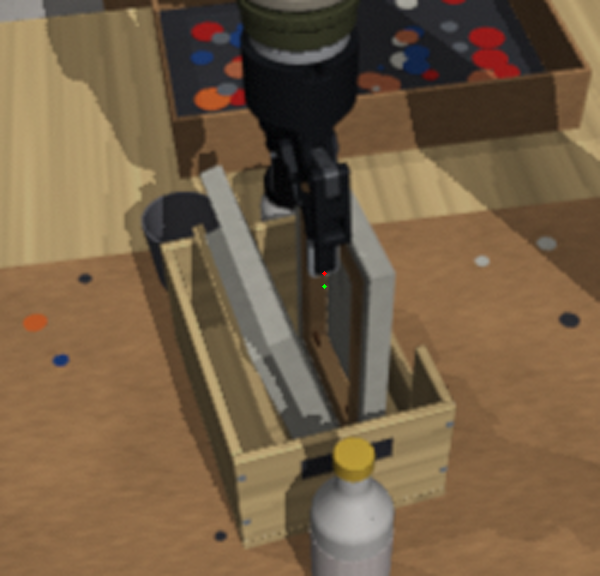

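The large canvas is about upright at (370,300) and the medium one still leans at (260,300). I'm continuing.

>>> servo_tool --deltas '[{"dx": -4,"dy": -0.6,"dz": 0,"rx": 0,"ry": 0,"rz": 0,"fingers": -1},{"dx": -4,"dy": -0.6,"dz": 0,"rx": 0,"ry": 0,"rz": 0,"fingers": -1},{"dx": -4,"dy": -0.6,"dz": 0,"rx": 0,"ry": 0,"rz": 0,"fingers": -1},{"dx": -4,"dy": -0.6,"dz": 0,"rx": 0,"ry": 0,"rz": 0,"fingers": -1},{"dx": -4,"dy": -0.6,"dz": 0,"rx": 0,"ry": 0,"rz": 0,"fingers": -1},{"dx": -4,"dy": -0.6,"dz": 0,"rx": 0,"ry": 0,"rz": 0,"fingers": -1},{"dx": 0,"dy": 0,"dz": 0,"rx": 0,"ry": 0,"rz": 0,"fingers": -1},{"dx": 0,"dy": 0,"dz": 0,"rx": 0,"ry": 0,"rz": 0,"fingers": -1}]'

```text
clock: 5.4
tcp_pos: [0.5352, -0.0855, 0.281]
orientation: [0.0, -0.071, 0.998, 0.0]
wrist_force: [0.5, 0.9, 0.4]
finger_gap: 0.0857
```

```bash
python3 sc.py s4
```

```text
[ 0.5352 -0.0855  0.281 ] [0.5 0.9 0.4]
```

View pics/s4.png

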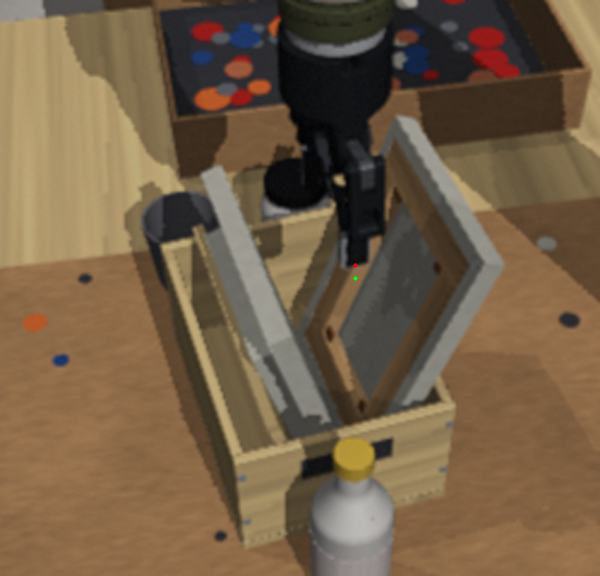

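The large canvas leans forward on the bin's front, and the medium and small ones are still back. Next I lift, move back over the medium one, and go down behind it.

>>> servo_tool --deltas '[{"dx": 0,"dy": 0,"dz": 20,"rx": 0,"ry": 0,"rz": 0,"fingers": -1},{"dx": 0,"dy": 0,"dz": 20,"rx": 0,"ry": 0,"rz": 0,"fingers": -1},{"dx": 21,"dy": 3,"dz": 0,"rx": 0,"ry": 0,"rz": 0,"fingers": -1},{"dx": 21,"dy": 3,"dz": 0,"rx": 0,"ry": 0,"rz": 0,"fingers": -1},{"dx": 21,"dy": 3,"dz": 0,"rx": 0,"ry": 0,"rz": 0,"fingers": -1},{"dx": 21,"dy": 3,"dz": 0,"rx": 0,"ry": 0,"rz": 0,"fingers": -1},{"dx": 21,"dy": 3,"dz": 0,"rx": 0,"ry": 0,"rz": 0,"fingers": -1},{"dx": 0,"dy": 0,"dz": 0,"rx": 0,"ry": 0,"rz": 0,"fingers": -1}]'

```text
clock: 6.25
tcp_pos: [0.6422, -0.0701, 0.3197]
orientation: [0.0, -0.071, 0.997, 0.0]
wrist_force: [0.2, 0.2, -0.5]
finger_gap: 0.0854
```

Run:
```python
from h import *;import cv2
from workcell import env,read_camera
s=env.get_state();w=read_camera("wrist");im=w["img"][...,::-1].copy();q=np.load("bin.npy")
# medium predicted top edge corners (rear z 203, front 208)
P=b2w(q,np.array([[46,100,203],[46,-100,203],[29,100,208],[29,-100,208],[(-7.6+17.5)*1+43,75,155],[53,-75,155]])/1e3)
for p,c in zip(wproj(w,s,P),[(0,0,255)]*4+[(0,255,0)]*2): cv2.circle(im,tuple(int(v) for v in p),3,c,-1)
cv2.imwrite("pics/w2.png",im);print(s["tcp_pos"])
```

```text
[ 0.64217709 -0.07011012  0.31973722]
```

View pics/w2.png

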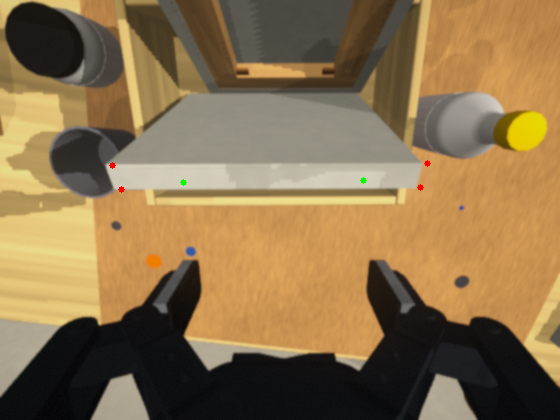

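The view agrees with the prediction: medium's rear top edge is at row 187, columns 113 to 423.

>>> servo_tool --deltas '[{"dx": 0,"dy": -8,"dz": -20,"rx": 0,"ry": 0,"rz": 0,"fingers": -1},{"dx": 0,"dy": 0,"dz": -20,"rx": 0,"ry": 0,"rz": 0,"fingers": -1},{"dx": 0,"dy": 0,"dz": -20,"rx": 0,"ry": 0,"rz": 0,"fingers": -1},{"dx": 0,"dy": 0,"dz": -14,"rx": 0,"ry": 0,"rz": 0,"fingers": -1},{"dx": 0,"dy": 0,"dz": -8,"rx": 0,"ry": 0,"rz": 0,"fingers": -1},{"dx": -6,"dy": -1,"dz": 0,"rx": 0,"ry": 0,"rz": 0,"fingers": -1},{"dx": -6,"dy": -1,"dz": 0,"rx": 0,"ry": 0,"rz": 0,"fingers": -1},{"dx": -6,"dy": -1,"dz": 0,"rx": 0,"ry": 0,"rz": 0,"fingers": -1}]'

```text
clock: 7.1
tcp_pos: [0.6218, -0.0816, 0.2401]
orientation: [0.001, -0.071, 0.998, -0.0]
wrist_force: [0.2, 0.2, 0.6]
finger_gap: 0.0853
```

>>> servo_tool --deltas '[{"dx": -6,"dy": -1,"dz": 0,"rx": 0,"ry": 0,"rz": 0,"fingers": -1},{"dx": -6,"dy": -1,"dz": 0,"rx": 0,"ry": 0,"rz": 0,"fingers": -1},{"dx": -6,"dy": -1,"dz": 0,"rx": 0,"ry": 0,"rz": 0,"fingers": -1},{"dx": -6,"dy": -1,"dz": 0,"rx": 0,"ry": 0,"rz": 0,"fingers": -1},{"dx": -6,"dy": -1,"dz": 0,"rx": 0,"ry": 0,"rz": 0,"fingers": -1},{"dx": -6,"dy": -1,"dz": 0,"rx": 0,"ry": 0,"rz": 0,"fingers": -1},{"dx": -6,"dy": -1,"dz": 0,"rx": 0,"ry": 0,"rz": 0,"fingers": -1},{"dx": -6,"dy": -1,"dz": 0,"rx": 0,"ry": 0,"rz": 0,"fingers": -1}]'

```text
clock: 7.9
tcp_pos: [0.5736, -0.0895, 0.2389]
orientation: [-0.0, -0.071, 0.998, 0.0]
wrist_force: [-0.3, -0.1, 0.8]
finger_gap: 0.0852
```

```bash
python3 sc.py s5
```

```text
[ 0.5736 -0.0895  0.2389] [-0.3 -0.1  0.8]
```

View pics/s5.png

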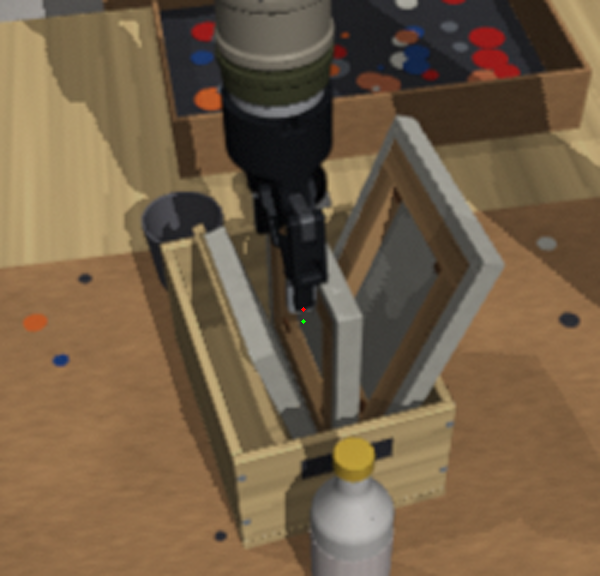

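Medium is about upright at (340,330), and small still leans on the backrest. I'm finishing the push, waiting, then retreating.

>>> servo_tool --deltas '[{"dx": -4,"dy": -0.6,"dz": 0,"rx": 0,"ry": 0,"rz": 0,"fingers": -1},{"dx": -4,"dy": -0.6,"dz": 0,"rx": 0,"ry": 0,"rz": 0,"fingers": -1},{"dx": -4,"dy": -0.6,"dz": 0,"rx": 0,"ry": 0,"rz": 0,"fingers": -1},{"dx": -4,"dy": -0.6,"dz": 0,"rx": 0,"ry": 0,"rz": 0,"fingers": -1},{"dx": -4,"dy": -0.6,"dz": 0,"rx": 0,"ry": 0,"rz": 0,"fingers": -1},{"dx": -4,"dy": -0.6,"dz": 0,"rx": 0,"ry": 0,"rz": 0,"fingers": -1},{"dx": 0,"dy": 0,"dz": 0,"rx": 0,"ry": 0,"rz": 0,"fingers": -1},{"dx": 0,"dy": 0,"dz": 0,"rx": 0,"ry": 0,"rz": 0,"fingers": -1}]'

```text
clock: 8.75
tcp_pos: [0.5501, -0.0931, 0.239]
orientation: [0.0, -0.07, 0.998, 0.0]
wrist_force: [1.2, 0.5, -0.1]
finger_gap: 0.0855
```

```bash
python3 sc.py s6
```

```text
[ 0.5501 -0.0931  0.239 ] [ 1.2  0.5 -0.1]
```

View pics/s6.png

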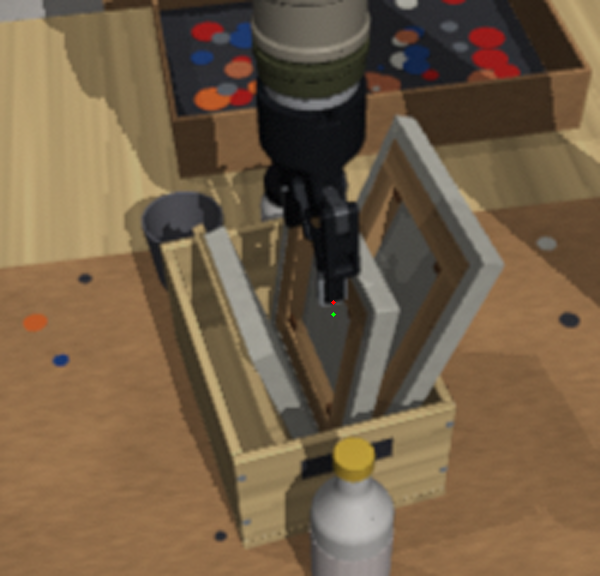

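It leans about 5° forward but hasn't fallen yet. I'll push on slowly.

>>> servo_tool --deltas '[{"dx": -4,"dy": -0.6,"dz": 0,"rx": 0,"ry": 0,"rz": 0,"fingers": -1},{"dx": -4,"dy": -0.6,"dz": 0,"rx": 0,"ry": 0,"rz": 0,"fingers": -1},{"dx": -4,"dy": -0.6,"dz": 0,"rx": 0,"ry": 0,"rz": 0,"fingers": -1},{"dx": -4,"dy": -0.6,"dz": 0,"rx": 0,"ry": 0,"rz": 0,"fingers": -1},{"dx": 0,"dy": 0,"dz": 0,"rx": 0,"ry": 0,"rz": 0,"fingers": -1},{"dx": 0,"dy": 0,"dz": 0,"rx": 0,"ry": 0,"rz": 0,"fingers": -1},{"dx": 0,"dy": 0,"dz": 0,"rx": 0,"ry": 0,"rz": 0,"fingers": -1}]'

```text
clock: 9.5
tcp_pos: [0.5343, -0.0955, 0.239]
orientation: [0.0, -0.071, 0.998, 0.0]
wrist_force: [-0.5, -0.8, -0.5]
finger_gap: 0.0851
```

```bash
cat > chk.py <<'E'
from h import *;import cv2
from workcell import env,read_camera,cut_out
r=read_camera("scene");cv2.imwrite("pics/now.png",r["img"][...,::-1])
for t in("canvas_large","canvas_medium","canvas_small","paint_bottle","paint_jar","mixing_tub"):
    for d in cut_out(t,"scene")[:1]:print(t,round(d["confidence"],2),np.round(d["extent"]))
for n in("s6","now"):
    im=cv2.imread(f"pics/{n}.png")
    if n=="now":im=cv2.resize(im[30:270,150:400],None,fx=2.4,fy=2.4,interpolation=2)
    print(n,cv2.cvtColor(im,6)[300,200:520:8].tolist(),cv2.cvtColor(im,6)[360,200:520:8].tolist())
print(env.get_state()["clock"])
E
python3 chk.py
```

```text
canvas_large 0.93 [306.  77. 360. 203.]
canvas_medium 0.94 [264. 121. 328. 212.]
canvas_small 0.57 [236. 125. 280. 213.]
paint_bottle 0.89 [279. 213. 314. 287.]
paint_jar 0.64 [257.  95. 278. 122.]
mixing_tub 0.58 [205. 110. 240. 148.]
s6 [69, 69, 75, 124, 158, 157, 156, 83, 144, 63, 48, 62, 56, 55, 61, 91, 10, 34, 46, 39, 46, 74, 153, 147, 145, 59, 60, 63, 61, 54, 55, 59, 73, 133, 134, 132, 117, 117, 118, 118] [136, 153, 95, 97, 93, 108, 105, 145, 135, 135, 91, 67, 41, 80, 92, 72, 61, 62, 51, 44, 61, 134, 132, 127, 64, 58, 54, 66, 74, 135, 135, 115, 101, 103, 102, 102, 101, 102, 103, 101]
now [68, 69, 75, 124, 159, 157, 155, 82, 141, 71, 66, 56, 100, 106, 56, 66, 65, 65, 82, 68, 72, 52, 46, 48, 58, 145, 150, 149, 58, 55, 54, 58, 72, 133, 133, 132, 118, 117, 118, 117] [135, 154, 94, 95, 93, 108, 104, 139, 136, 136, 91, 63, 46, 65, 133, 89, 66, 66, 66, 66, 56, 49, 73, 129, 132, 131, 52, 67, 72, 135, 134, 113, 103, 101, 102, 102, 100, 103, 103, 101]
9.85
```

>>> servo_tool --deltas '[{"dx": 4,"dy": 0.6,"dz": 0,"rx": 0,"ry": 0,"rz": 0,"fingers": -1},{"dx": 4,"dy": 0.6,"dz": 0,"rx": 0,"ry": 0,"rz": 0,"fingers": -1},{"dx": 4,"dy": 0.6,"dz": 0,"rx": 0,"ry": 0,"rz": 0,"fingers": -1},{"dx": 4,"dy": 0.6,"dz": 0,"rx": 0,"ry": 0,"rz": 0,"fingers": -1},{"dx": 0,"dy": 0,"dz": 0,"rx": 0,"ry": 0,"rz": 0,"fingers": -1},{"dx": 0,"dy": 0,"dz": 0,"rx": 0,"ry": 0,"rz": 0,"fingers": -1}]'

```text
clock: 10.45
tcp_pos: [0.5502, -0.093, 0.2388]
orientation: [-0.0, -0.071, 0.998, 0.0]
wrist_force: [-0.3, -0.5, 0.2]
finger_gap: 0.0856
```

```bash
python3 chk.py | grep -v s6
```

```text
canvas_large 0.73 [305.  78. 361. 201.]
canvas_medium 0.74 [263. 102. 328. 211.]
canvas_small 0.97 [238. 124. 282. 213.]
paint_bottle 0.81 [277. 213. 313. 286.]
paint_jar 0.67 [259.  96. 268. 122.]
now [67, 68, 74, 126, 158, 155, 155, 82, 140, 70, 67, 54, 100, 106, 57, 91, 9, 31, 61, 65, 60, 50, 46, 47, 59, 144, 150, 157, 56, 55, 54, 57, 71, 132, 133, 131, 116, 116, 118, 117] [135, 153, 94, 96, 93, 107, 104, 137, 133, 135, 92, 64, 46, 65, 132, 89, 66, 66, 66, 66, 50, 49, 71, 124, 133, 131, 51, 67, 71, 134, 133, 114, 103, 101, 102, 101, 101, 100, 103, 101]
10.8
```

It stays without the fingers, so it rests on the large one. I'm lifting clear for a last look.

>>> servo_tool --deltas '[{"dx": 10,"dy": 1,"dz": 20,"rx": 0,"ry": 0,"rz": 0,"fingers": -1},{"dx": 0,"dy": 0,"dz": 30,"rx": 0,"ry": 0,"rz": 0,"fingers": -1},{"dx": 0,"dy": 0,"dz": 30,"rx": 0,"ry": 0,"rz": 0,"fingers": -1},{"dx": 0,"dy": 0,"dz": 30,"rx": 0,"ry": 0,"rz": 0,"fingers": -1},{"dx": 0,"dy": 30,"dz": 20,"rx": 0,"ry": 0,"rz": 0,"fingers": -1},{"dx": 0,"dy": 40,"dz": 10,"rx": 0,"ry": 0,"rz": 0,"fingers": -1},{"dx": 0,"dy": 40,"dz": 0,"rx": 0,"ry": 0,"rz": 0,"fingers": -1},{"dx": 0,"dy": 40,"dz": 0,"rx": 0,"ry": 0,"rz": 0,"fingers": -1}]'

```text
clock: 11.6
tcp_pos: [0.5602, 0.0591, 0.3797]
orientation: [0.001, -0.07, 0.998, -0.0]
wrist_force: [-0.1, -0.2, -1.0]
finger_gap: 0.0853
```

>>> servo_tool --deltas '[{"dx": -20,"dy": 40,"dz": 0,"rx": 0,"ry": 0,"rz": 0,"fingers": -1},{"dx": -20,"dy": 40,"dz": 0,"rx": 0,"ry": 0,"rz": 0,"fingers": -1},{"dx": -20,"dy": 40,"dz": 0,"rx": 0,"ry": 0,"rz": 0,"fingers": -1},{"dx": -20,"dy": 40,"dz": 0,"rx": 0,"ry": 0,"rz": 0,"fingers": -1},{"dx": -20,"dy": 40,"dz": 0,"rx": 0,"ry": 0,"rz": 0,"fingers": -1},{"dx": 0,"dy": 0,"dz": 0,"rx": 0,"ry": 0,"rz": 0,"fingers": -1}]'

```text
clock: 12.2
tcp_pos: [0.4575, 0.2618, 0.3793]
orientation: [-0.0, -0.074, 0.997, 0.001]
wrist_force: [0.5, -0.8, -0.2]
finger_gap: 0.0854
```

Run:
```python
from workcell import read_camera;import cv2,numpy as np
a=read_camera("scene")["img"][...,::-1][70:270,190:370];b=read_camera("top")["img"][...,::-1][130:290,210:480]
f=lambda x,w,h:cv2.resize(x,(w,h),interpolation=2)
cv2.imwrite("pics/fin.png",np.hstack([f(a,400,444),np.vstack([f(b,400,237),f(cv2.imread("pics/top0.png")[130:290,210:480],400,207)])]))
```

```text
(no output)
```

View pics/fin.png

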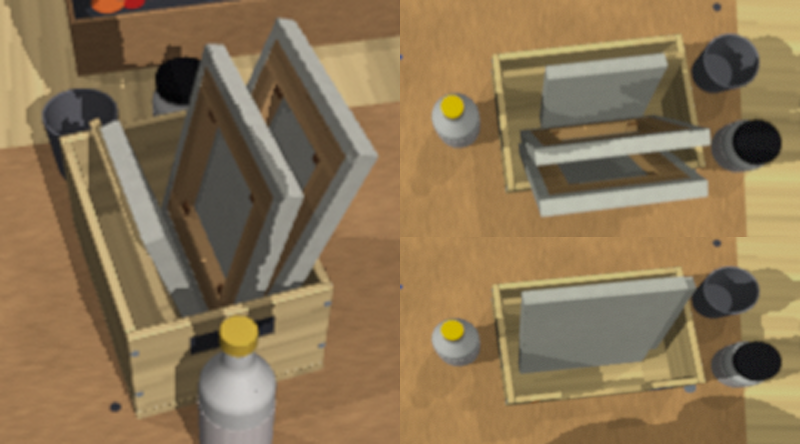

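Final view: small rests on the backrest, large on the front, medium leans forward, and the bystanders haven't moved. I'll check numerically that medium has really fallen onto the large one.

Run:
```python
from h import *
from scipy.optimize import least_squares as ls
q=np.load("bin.npy");sc=lambda p:np.array(p)*[180/400,200/444]+[190,70];tp=lambda p:(np.array(p)-[400,0])*[270/400,160/237]+[210,130]
def pt(p,y,s,h): # front-face point at height s along canvas, pivot on front bottom edge (x0), lean fwd phi
    x0,y0,ph,yaw=p;x=-h*np.sin(ph)+s*np.cos(ph);z=.010+h*np.cos(ph)+s*np.sin(ph)
    return b2w(q,[x0+x-y*yaw,y0+y,z])[0]
def fit(n,w,h,stl,tl,tr,rl,edge):
    def f(p):
        r=[proj("scene",pt(p,w/2,0,h))[0]-sc(stl),proj("top",pt(p,w/2,0,h))[0]-tp(tl),proj("top",pt(p,-w/2,0,h))[0]-tp(tr),proj("top",pt(p,w/2,.018,h))[0]-tp(rl)]
        a=proj("scene",pt(p,w/2,0,h))[0];b=proj("scene",pt(p,w/2,0,.08))[0];d=(b-a)/np.linalg.norm(b-a);e=sc(edge)-a
        return np.r_[np.ravel(r),d[0]*e[1]-d[1]*e[0]]
    s=ls(f,[-.05,0,.2,0],loss="soft_l1");p=s.x;print(n,p.round(4),"deg",np.degrees(p[2]).round(1),f(p).round(1));return p
m=fit("med",.2,.2,(300,195),(537,163),(709,143),(527,140),(263,290))
l=fit("large",.18,.24,(375,155),(543,214),(707,194),(538,196),(303,286))
# distance of medium's front-top edge from large's rear plane, bin frame
x=m[0]-.2*np.sin(m[2]);z=.2*np.cos(m[2]);d=(x-l[0])*np.cos(l[2])+z*np.sin(l[2])-.018;print("gap to large rear face",d.round(4))
```

```text
med [-0.0237 -0.0029  0.2276 -0.0139] deg 13.0 [-0.6 -0.2 -2.1 -0.8 -0.3  0.1  3.4  4.   0.1]
large [-0.0485  0.0114  0.3261 -0.0072] deg 18.7 [-0.4 -1.9 -2.4 -0.1  0.2 -0.  -0.1  0.9 -0.5]
gap to large rear face 0.0252
```

The check disagrees with my assumption. Medium stands at about 13°, with its top about 25 mm short of the large canvas, exactly where the fingers stopped. It seems lightly wedged at its foot rather than resting on the large one, so I'll go back and push it the rest of the way.

>>> servo_tool --deltas '[{"dx": 20,"dy": -40,"dz": 0,"rx": 0,"ry": 0,"rz": 0,"fingers": -1},{"dx": 20,"dy": -40,"dz": 0,"rx": 0,"ry": 0,"rz": 0,"fingers": -1},{"dx": 20,"dy": -40,"dz": 0,"rx": 0,"ry": 0,"rz": 0,"fingers": -1},{"dx": 20,"dy": -40,"dz": 0,"rx": 0,"ry": 0,"rz": 0,"fingers": -1},{"dx": 20,"dy": -40,"dz": 0,"rx": 0,"ry": 0,"rz": 0,"fingers": -1},{"dx": 2,"dy": -40,"dz": 0,"rx": 0,"ry": 0,"rz": 0,"fingers": -1},{"dx": 2,"dy": -40,"dz": 0,"rx": 0,"ry": 0,"rz": 0,"fingers": -1},{"dx": 2,"dy": -40,"dz": 0,"rx": 0,"ry": 0,"rz": 0,"fingers": -1}]'

```text
clock: 13.1
tcp_pos: [0.566, -0.0658, 0.3787]
orientation: [-0.0, -0.069, 0.998, -0.0]
wrist_force: [0.7, 0.1, 0.1]
finger_gap: 0.0854
```

>>> servo_tool --deltas '[{"dx": 0,"dy": -33,"dz": 0,"rx": 0,"ry": 0,"rz": 0,"fingers": -1},{"dx": 0,"dy": 0,"dz": 0,"rx": 0,"ry": 0,"rz": 0,"fingers": -1},{"dx": 0,"dy": 0,"dz": -30,"rx": 0,"ry": 0,"rz": 0,"fingers": -1},{"dx": 0,"dy": 0,"dz": -30,"rx": 0,"ry": 0,"rz": 0,"fingers": -1},{"dx": 0,"dy": 0,"dz": -30,"rx": 0,"ry": 0,"rz": 0,"fingers": -1},{"dx": 0,"dy": 0,"dz": -25,"rx": 0,"ry": 0,"rz": 0,"fingers": -1},{"dx": 0,"dy": 0,"dz": -14,"rx": 0,"ry": 0,"rz": 0,"fingers": -1},{"dx": 0,"dy": 0,"dz": 0,"rx": 0,"ry": 0,"rz": 0,"fingers": -1}]'

```text
clock: 13.9
tcp_pos: [0.5646, -0.0953, 0.2474]
orientation: [-0.002, -0.07, 0.998, 0.001]
wrist_force: [0.4, 0.3, -0.0]
finger_gap: 0.0853
```

>>> servo_tool --deltas '[{"dx": -8,"dy": -1.2,"dz": 0.5,"rx": 0,"ry": 0,"rz": 0,"fingers": -1},{"dx": -8,"dy": -1.2,"dz": 0.5,"rx": 0,"ry": 0,"rz": 0,"fingers": -1},{"dx": -8,"dy": -1.2,"dz": 0.5,"rx": 0,"ry": 0,"rz": 0,"fingers": -1},{"dx": -5,"dy": -0.8,"dz": 0.5,"rx": 0,"ry": 0,"rz": 0,"fingers": -1},{"dx": -5,"dy": -0.8,"dz": 0,"rx": 0,"ry": 0,"rz": 0,"fingers": -1},{"dx": -4,"dy": -0.6,"dz": 0,"rx": 0,"ry": 0,"rz": 0,"fingers": -1},{"dx": -4,"dy": -0.6,"dz": 0,"rx": 0,"ry": 0,"rz": 0,"fingers": -1},{"dx": -4,"dy": -0.6,"dz": 0,"rx": 0,"ry": 0,"rz": 0,"fingers": -1}]'

```text
clock: 14.7
tcp_pos: [0.5199, -0.102, 0.2519]
orientation: [0.0, -0.071, 0.998, 0.0]
wrist_force: [0.1, 0.7, 0.6]
finger_gap: 0.0854
```

>>> servo_tool --deltas '[{"dx": 0,"dy": 0,"dz": 0,"rx": 0,"ry": 0,"rz": 0,"fingers": -1},{"dx": 0,"dy": 0,"dz": 0,"rx": 0,"ry": 0,"rz": 0,"fingers": -1},{"dx": 0,"dy": 0,"dz": 0,"rx": 0,"ry": 0,"rz": 0,"fingers": -1}]'

```text
clock: 15.0
tcp_pos: [0.5203, -0.102, 0.2519]
orientation: [0.0, -0.071, 0.998, 0.0]
wrist_force: [-0.5, 0.3, -0.1]
finger_gap: 0.0856
```

```bash
python3 chk.py | grep -v s6
```

```text
canvas_large 0.8 [311.  78. 360. 201.]
canvas_medium 0.72 [262. 109. 338. 211.]
canvas_small 0.75 [238. 124. 281. 212.]
paint_bottle 0.84 [278. 211. 314. 285.]
paint_jar 0.78 [260.  93. 284. 123.]
mixing_tub 0.85 [210. 112. 239. 143.]
now [68, 68, 77, 99, 158, 155, 154, 82, 140, 121, 72, 63, 67, 105, 109, 74, 84, 84, 83, 72, 71, 72, 73, 74, 59, 53, 53, 69, 77, 149, 145, 109, 80, 131, 132, 132, 115, 116, 117, 118] [134, 153, 94, 97, 92, 108, 106, 135, 135, 136, 90, 73, 53, 55, 110, 134, 72, 71, 72, 72, 71, 72, 63, 61, 81, 96, 132, 134, 82, 134, 133, 114, 101, 101, 102, 102, 100, 102, 103, 99]
15.35
```

>>> servo_tool --deltas '[{"dx": -2,"dy": -0.3,"dz": 0,"rx": 0,"ry": 0,"rz": 0,"fingers": -1},{"dx": -2,"dy": -0.3,"dz": 0,"rx": 0,"ry": 0,"rz": 0,"fingers": -1},{"dx": -2,"dy": -0.3,"dz": 0,"rx": 0,"ry": 0,"rz": 0,"fingers": -1},{"dx": 0,"dy": 0,"dz": 0,"rx": 0,"ry": 0,"rz": 0,"fingers": -1},{"dx": 0,"dy": 0,"dz": 0,"rx": 0,"ry": 0,"rz": 0,"fingers": -1}]'

```text
clock: 15.85
tcp_pos: [0.5141, -0.103, 0.252]
orientation: [0.0, -0.07, 0.998, -0.0]
wrist_force: [-0.4, -0.8, 0.2]
finger_gap: 0.0854
```

```bash
python3 chk.py | grep -v s6
```

```text
canvas_large 0.84 [315.  79. 361. 202.]
canvas_medium 0.76 [264. 109. 338. 212.]
canvas_small 0.55 [239. 128. 281. 212.]
paint_bottle 0.62 [281. 213. 315. 286.]
paint_jar 0.61 [258.  92. 289. 121.]
mixing_tub 0.63 [209. 113. 242. 148.]
now [69, 69, 76, 98, 158, 154, 155, 83, 140, 119, 73, 63, 67, 107, 109, 74, 84, 84, 83, 72, 71, 71, 73, 73, 60, 53, 54, 70, 74, 148, 144, 110, 81, 132, 133, 132, 115, 116, 118, 117] [134, 153, 93, 96, 93, 107, 106, 136, 135, 135, 91, 74, 54, 52, 109, 133, 73, 72, 71, 72, 71, 71, 63, 62, 82, 97, 132, 133, 81, 134, 134, 114, 102, 102, 102, 101, 101, 101, 103, 101]
16.2
```

The fingers advanced another 6 mm without moving anything, so medium had already fallen ahead of them and rests on the large one. Retreating.

>>> servo_tool --deltas '[{"dx": 15,"dy": 2,"dz": 0,"rx": 0,"ry": 0,"rz": 0,"fingers": -1},{"dx": 20,"dy": 3,"dz": 5,"rx": 0,"ry": 0,"rz": 0,"fingers": -1},{"dx": 10,"dy": 1,"dz": 30,"rx": 0,"ry": 0,"rz": 0,"fingers": -1},{"dx": 0,"dy": 0,"dz": 30,"rx": 0,"ry": 0,"rz": 0,"fingers": -1},{"dx": 0,"dy": 0,"dz": 30,"rx": 0,"ry": 0,"rz": 0,"fingers": -1},{"dx": 0,"dy": 0,"dz": 30,"rx": 0,"ry": 0,"rz": 0,"fingers": -1},{"dx": 0,"dy": 40,"dz": 0,"rx": 0,"ry": 0,"rz": 0,"fingers": -1},{"dx": 0,"dy": 40,"dz": 0,"rx": 0,"ry": 0,"rz": 0,"fingers": -1}]'

```text
clock: 17.0
tcp_pos: [0.5598, -0.0171, 0.3781]
orientation: [0.001, -0.069, 0.998, -0.0]
wrist_force: [0.4, 0.3, 0.3]
finger_gap: 0.0852
```

>>> servo_tool --deltas '[{"dx": 0,"dy": 40,"dz": 0,"rx": 0,"ry": 0,"rz": 0,"fingers": -1},{"dx": 0,"dy": 40,"dz": 0,"rx": 0,"ry": 0,"rz": 0,"fingers": -1},{"dx": -20,"dy": 40,"dz": 0,"rx": 0,"ry": 0,"rz": 0,"fingers": -1},{"dx": -20,"dy": 40,"dz": 0,"rx": 0,"ry": 0,"rz": 0,"fingers": -1},{"dx": -20,"dy": 40,"dz": 0,"rx": 0,"ry": 0,"rz": 0,"fingers": -1},{"dx": -20,"dy": 40,"dz": 0,"rx": 0,"ry": 0,"rz": 0,"fingers": -1},{"dx": 0,"dy": 0,"dz": 0,"rx": 0,"ry": 0,"rz": 0,"fingers": -1},{"dx": 0,"dy": 0,"dz": 0,"rx": 0,"ry": 0,"rz": 0,"fingers": -1}]'

```text
clock: 17.8
tcp_pos: [0.4787, 0.224, 0.3771]
orientation: [0.0, -0.072, 0.997, -0.0]
wrist_force: [0.6, 0.2, -0.7]
finger_gap: 0.0855
```

```bash
python3 chk.py | grep -v s6
python3 - <<'E'
from workcell import read_camera,cut_out;import numpy as np,cv2
a=read_camera("top")["img"]
for t in("canvas_large","canvas_medium","canvas_small","paint_bottle","paint_jar","mixing_tub"):
    for d in cut_out(t,"top")[:1]:print(t,round(d["confidence"],2),np.round(d["extent"]))
print(cv2.cvtColor(a,7)[165:285:2,345].tolist())
E
```

```text
canvas_large 0.78 [310.  82. 357. 202.]
canvas_medium 0.84 [264.  92. 339. 208.]
canvas_small 0.95 [240. 122. 279. 211.]
paint_bottle 0.86 [277. 214. 315. 286.]
paint_jar 0.9 [259.  93. 288. 121.]
mixing_tub 0.78 [209. 112. 242. 145.]
now [73, 74, 83, 107, 169, 166, 167, 84, 77, 83, 79, 68, 72, 114, 118, 80, 90, 91, 92, 79, 79, 79, 79, 80, 76, 67, 66, 86, 94, 171, 168, 130, 90, 143, 143, 95, 6, 8, 12, 9] [144, 164, 102, 105, 101, 117, 115, 145, 145, 146, 98, 65, 53, 59, 118, 144, 79, 79, 77, 77, 77, 77, 70, 66, 88, 105, 142, 144, 90, 144, 144, 123, 111, 109, 109, 109, 108, 80, 34, 11]
18.15
canvas_large 0.69 [293. 230. 415. 274.]
canvas_medium 0.83 [286. 205. 424. 254.]
canvas_small 0.89 [305. 164. 391. 216.]
paint_bottle 0.95 [232. 193. 260. 230.]
paint_jar 0.68 [424. 210. 470. 249.]
mixing_tub 0.86 [408. 152. 454. 194.]
[90, 90, 112, 175, 184, 186, 182, 150, 122, 122, 121, 122, 123, 122, 121, 120, 104, 100, 102, 103, 99, 100, 99, 85, 69, 119, 166, 169, 161, 109, 80, 79, 81, 83, 80, 74, 83, 138, 188, 192, 195, 193, 177, 101, 77, 74, 80, 115, 180, 192, 192, 193, 192, 168, 133, 130, 130, 128, 132, 130]
```

Medium's top edge moved 15 px (about 24 mm), as expected for contact at about 20°. Everything is steady with the robot clear, so I'm handing in.

```bash
python3 -c "
from workcell import job;print(job.hand_in())"
```

```text
the job is handed in; nothing more can be done
None
```

The large canvas now leans on the bin's low front, the medium leans forward on the large, and the smallest still leans on the backrest. I tipped them one at a time, in that order, with open fingertips and no gripping. The job was handed in after about 18 s of the 51 s allowed.

- **Mid-job correction:** the first push on the medium canvas left it at about 13°, some 25 mm short of the large one, apparently wedged at its foot. My first check took it as resting on the large canvas, but fitting its pose from the pictures showed otherwise. I went back and pushed it the rest of the way.
- **Medium canvas now:** a further 6 mm of fingertip travel moved nothing and met no force, so it had already fallen clear of the fingers. Its top edge had moved about 24 mm, which matches contact with the large canvas at about 20°.
- **Large canvas:** it measures about 19° forward, slightly under the 20–25° you gave, but right for a canvas resting on the front edge from where its foot stands.
- **Bystanders:** bottle, jar and tub show no displacement in either camera, and every force reading I saw stayed under about 2 N.
- **Limit of the last check:** I had used all 12 picture views, so the final state was checked only from detections and brightness profiles. Those were steady with the robot clear.

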